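# Hang the round dipping basket on the sprung hook

## Task

Take the sprung hook of the small hoist by its black knob, pull it down, run it sideways under the handle of the round basket and let it rise again, so that the spring lifts the round basket off the bench and it hangs from the hook with the hook fully up. The basket is to stay standing on the bench until the hook lifts it; leave the square basket standing where it is.

Things in the scene. Friction and masses are not known exactly. Their poses are not given: they have to be found in the camera images.
- hook_knob (a point): Mid-grip of the black knob (upright stem 20 mm dia., clear 15 mm up and down; flange 30 mm dia., top at +29 mm), 271 mm over the bench when up. Frame: z up, y along the rails, x level to the rig. Steel arm under it, top at -25 mm, runs +x; trolley 110 mm behind, top +42. Twin hook straight below, 8 mm bar, in the y-z plane: tips y +-42, tops -94 mm; throats y +-12 to 26, bar top -112 mm; underside -120 mm.
- hook_lift (a joint): Downward travel of the hook: 0 m fully up, 0.10 stop. Spring pull up 5 N (top) to 8.5 N (bottom), damping 25 N per m/s; let go, it rises by itself and lifts a basket 39 mm. Over 0.065 its tips pass under a basket handle; at 0.10 it clears the rims by 11 mm. It also slides freely (1 to 2 N) along the knob's y, 110 mm either side of the rails' middle, stays there, and cannot turn.
- round_basket: ROUND steel basket to hang, 64 mm dia., 40 mm tall, 0.14 to 0.28 kg, 85 to 105 mm from the rails' middle, either side. Origin: centre of underside, z up. Rigid arched handle of 6 mm rod in its x-z plane: legs at x +-32 mm, rod top 126 mm high at x = 0, underside 120 (114 at x +-20). The hook enters below it along y; the rod (y = 0) must end between shank and tip, best 20 mm from the shank axis.
- square_basket: SQUARE steel basket, 62 x 62 mm, 40 mm tall, with the same kind of arched wire handle, on the other side of the hook: leave it. Origin: centre of its underside, z up, handle in its x-z plane, 126 mm high.
Mind the look-alikes: they are no part of the job. What is shaped like the square_basket but green is not meant.

How it is judged:
On the way:
1. the hook is pulled down more than 55 mm while the round basket still stands on the bench (value of joint hook_lift above 0.055 m and height (world z) of round_basket below 0.012 m), for 0.1 s.
At the end, for the whole second after the job is handed in: The hook is up (within 15 mm of its top), the round basket hangs from it more than 22 mm above the bench, its origin within 65 mm of the knob seen from above, tilted less than 0.45 rad and nearly still (under 0.06 m/s); the square basket stands upright on the bench within 30 mm of where it stood (value of joint hook_lift below 0.015 m and height (world z) of round_basket above 0.022 m and horizontal distance between round_basket and hook_knob below 0.065 m and angle between round_basket's own z axis and vertical below 0.45 rad and linear speed of round_basket below 0.06 m/s and height (world z) of square_basket below 0.012 m and angle between square_basket's own z axis and vertical below 0.15 rad and distance of square_basket from where it was at the start of the episode below 0.03 m); the robot touches nothing.
It fails at once if the round basket is raised well above where the hook carries it (height (world z) of round_basket above 0.08 m).
It fails at once if the square basket is lifted or knocked over (height (world z) of square_basket above 0.02 m or angle between square_basket's own z axis and vertical above 0.5 rad).
It also fails if it takes over 45 s, if anything falls off the work surface, if the arm or the gripper's body presses on something with over 40 N, if the wrist force passes 120 N, or if a joint passes its speed limit or range.

## Robot

A 6-joint arm with a two-finger parallel gripper is mounted at the origin on a cart in front of the work surface, level with it; the furniture and walls round the work are solid. World frame = base frame: x ahead of the robot, y to its left, z up, the work surface at z = 0. Lengths are in m, angles in rad, forces in N, time in s.
With the tool pointing down it reaches from about 0.25 to 0.725 m from the base axis. Payload 4 kg.
Tool frame: the origin (TCP) lies on the centre line of the jaws, within the pads' length; the fingertips stand 11 mm ahead of it and the grasp point (between the pads) lies 8 mm behind it; z points along the fingers, x is the direction in which the jaws open and shut, and the axes are right-handed (so a half turn about z gives the same grasp; the last joint's range is limited). The gripper opens to 85 mm and grips with 20 to 120 N. Pads are 22 mm wide; open, the fingers measure 114 mm over their backs; the gripper's body (76 mm by 85 mm) begins 54 mm behind the grasp point. The pads swing forward as they close: fully open they stand 13 mm farther back than shut.
Start: joints at [1.268, 0.241, 0.005, 1.335, 0, 1.571], TCP at [0.149, 0.477, 0.242] pointing down, gripper open.
Joint ranges: [-2.72, 2.72], [-1.05, 1.87], [-1.09, 1.28], [-1.99, 2.15], [-1.42, 1.44], [-3.14, 3.14]. Speed limits (rad/s): [2.79, 2.79, 3.14, 3.14, 3.14, 3.14].

## Interface

Orientations are given as a unit quaternion [x, y, z, w].
In Python, from workcell import bot, viewer, order gives the robot as it stands. The module is installed in compiled form; this text tells all that it offers.
- The arm moves only by the tool send_rows, never from a script. Its argument "increments" is a list that holds one entry, the list of rows, each a list of 4 numbers: the shift along the tool's x, y, z in m, then the turn about the tool's z in degrees. A call has exactly 8 rows; each row shifts and turns the pose as measured when the row begins, along the tool's axes as they then stand; what a row does not reach is not made up. A row lasts 1/10 s, in which the tool goes at most 50 mm and 8.59 degrees, less where a joint would pass 70% of its speed; a pose out of reach is approached as far as the arm can. A call is refused whole if a number of a shift passes 0.05 or a number of a turn 8.59, either way. A call with a gripper value outside its range is refused whole. "hand" is the closure, from -1 (fully open) to 1 (shut), so that 0 is half open, set as the call begins (left out, the last holds). The fingers move at their own pace and stop on an object; the grip force is fixed at half the most. Time passes only in rows, so rows that do not move let the fingers close, or fill a call up. It gives the time, the measured TCP pose, the force and the opening at its end, in the units of the state.
- bot.get_obs(): the state, without advancing time (a new reading comes with each control period).
- viewer.camera(name): name is "scene" or "top"; returns a dict with "image" (480x640x3 uint8, red, green, blue), "range_z" (480x640 float32, m along the optical axis (not along the pixel's ray), 0 where there is no reading), "camera_matrix" (3x3 intrinsics, pixels), "eye" and "rotation" of the camera in the world. Camera axes: x right, y down, z forward; pixel columns grow to the right and rows downward; lengths in m; the calibration is good to about 2 mm. A picture is of the moment at which its call begins.
- order.job_done(): hands the job in, once; it reports no verdict.
The state is a dict: "clock": time; "joint_pos": joint angles; "joint_vel": joint speeds; "tau": joint torques, N m; "eef_pos": TCP position; "tool_rot": TCP orientation; "ft_force": force on the tool from outside, world axes, zero at the start; "ft_torque": the same for the moment, N m; "grip_width": finger opening in m.
Only numpy, scipy, OpenCV 4.12 (cv2) and the standard library are available. Lean on these libraries where they do the work, as an engineer would, in place of code of your own. Each camera call takes 0.05 s, during which the arm holds its last target.

## Working session

There is one attempt and no reset: what is moved stays moved. The work goes in short steps, Python scripts to look and compute and a tool call to move; the robot and the scene stay as the last step left them, time stands still between calls to the robot, and variables do not carry over. Pictures are saved under pics/ and viewed, and the job is handed in when it is done.

Besides the shell and the picture viewer there is one more tool, called as name(argument=value, ...) on one line, values as JSON. send_rows: Moves the arm, as the interface text tells. Its arguments: {"type":"object","properties":{"increments":{"type":"array","items":{"type":"array","items":{"type":"array","items":{"type":"number"}}}},"hand":{"type":"number"}},"required":["increments"]}

```bash
mkdir -p pics; cat > h.py <<'E'
import numpy as np, cv2, pickle
def snap(tag):
    from workcell import viewer
    out={}
    for n in ("scene","top"):
        c=viewer.camera(n); out[n]=c
        cv2.imwrite(f"pics/{tag}_{n}.png",c["image"][:,:,::-1])
    pickle.dump(out,open(f"{tag}.pkl","wb"))
    return out
def pts(c):
    z=c["range_z"]; K=np.array(c["camera_matrix"]); h,w=z.shape
    u,v=np.meshgrid(np.arange(w),np.arange(h))
    p=np.stack([(u-K[0,2])/K[0,0]*z,(v-K[1,2])/K[1,1]*z,z],-1)
    P=p@np.array(c["rotation"]).T+np.array(c["eye"])
    P[z==0]=np.nan
    return P
E
python3 - <<'E'
from h import *
from workcell import bot
o=bot.get_obs();print(o)
d=snap("a")
for n in d: print(n,d[n]["eye"],d[n]["rotation"],d[n]["camera_matrix"])
E
```

```text
{'clock': 0.0, 'joint_pos': array([1.26801857e+00, 2.41452186e-01, 3.71091404e-03, 1.33521864e+00,
       1.09278892e-05, 1.57079520e+00]), 'joint_vel': array([ 0.00010342, -0.0010323 , -0.00035674,  0.00096016,  0.0007041 ,
       -0.00120214]), 'tau': array([-1.05045465e-04, -3.72322476e+01,  2.52406132e+01,  1.68596936e-02,
        1.43644647e-04,  1.02107347e-06]), 'eef_pos': array([0.14889753, 0.47666214, 0.24138829]), 'tool_rot': array([ 8.05658169e-01,  5.92379730e-01, -8.74792392e-04,  6.36428881e-04]), 'ft_force': array([-0.18196921,  0.21018803,  0.59665209]), 'ft_torque': array([-0.07288021, -0.02919023,  0.01441089]), 'grip_width': 0.0855260936824773}
scene [-0.02731078 -0.18645528  0.5721136 ] [ 0.773599   -0.36156688  0.21700713 -0.47299247] [[514.05860826   0.         325.77941209]
 [  0.         514.05860826 236.57414318]
 [  0.           0.           1.        ]]
top [0.44318718 0.31037293 1.06868999] [ 0.70874916 -0.7021511   0.05077481 -0.04561111] [[545.70937042   0.         314.41874578]
 [  0.         545.70937042 241.84175411]
 [  0.           0.           1.        ]]
```

View pics/a_scene.png

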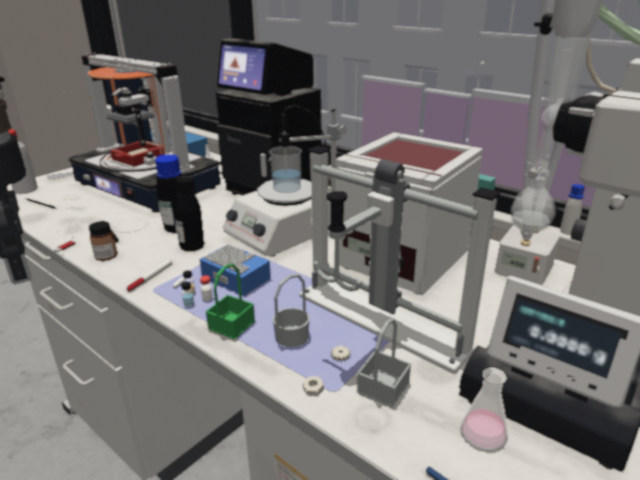

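View pics/a_top.png

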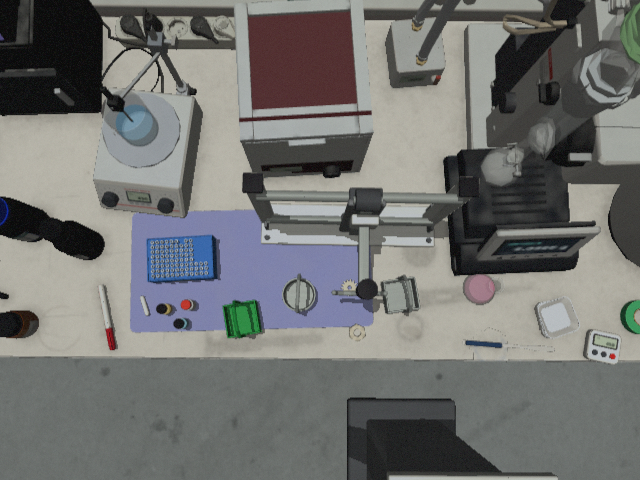

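```bash
sed -i 's/np.array(c\["rotation"\]).T/Rot.from_quat(c["rotation"]).as_matrix().T/; 1a from scipy.spatial.transform import Rotation as Rot' h.py
python3 - <<'E'
from h import *
d=pickle.load(open("a.pkl","rb"))
T=pts(d["top"]);S=pts(d["scene"])
def show(P,u0,u1,v0,v1,zl,zh,name):
    q=P[v0:v1,u0:u1].reshape(-1,3);q=q[(q[:,2]>zl)&(q[:,2]<zh)]
    print(name,len(q),np.median(q,0).round(4) if len(q) else '',q.min(0).round(3) if len(q) else '',q.max(0).round(3) if len(q) else '')
show(T,354,382,275,305,.28,.33,'flange top')
show(S,325,352,188,235,.22,.31,'knob scene')
show(T,278,325,270,320,.1,.135,'round handle top')
show(T,278,325,270,320,.02,.05,'round rim')
show(S,270,315,270,350,.05,.135,'round handle scene')
show(S,270,315,305,350,.01,.045,'round body scene')
show(T,378,425,270,320,.1,.135,'sq handle')
show(T,378,425,270,320,.02,.05,'sq rim')
show(T,360,372,225,275,.2,.28,'steel arm')
show(T,275,340,190,200,.1,.5,'railL');show(T,400,450,190,205,.1,.5,'railR')
show(T,350,380,190,215,.1,.5,'trolley')
show(T,270,430,225,242,.0,.1,'base')
for (u,v) in [(367,290),(362,285),(372,295),(367,240),(367,260),(300,288),(290,288),(310,288),(300,284),(300,294)]: print(u,v,T[v,u].round(4))
import cv2
c=d["top"]["image"][170:340,220:480][:,:,::-1];cv2.imwrite("pics/crop_top.png",cv2.resize(c,None,fx=3,fy=3,interpolation=cv2.INTER_CUBIC))
c=d["scene"]["image"][130:410,200:500][:,:,::-1];cv2.imwrite("pics/crop_scene.png",cv2.resize(c,None,fx=2,fy=2,interpolation=cv2.INTER_CUBIC))
E
```

```text
flange top 348 [0.4838 0.2306 0.2998] [0.469 0.217 0.295] [0.498 0.245 0.304]
knob scene 810 [0.4767 0.2205 0.2715] [0.467 0.211 0.22 ] [0.641 0.381 0.301]
round handle top 133 [0.4851 0.333  0.1228] [0.451 0.329 0.1  ] [0.52  0.337 0.131]
round rim 223 [0.4901 0.338  0.0407] [0.454 0.301 0.02 ] [0.517 0.364 0.046]
round handle scene 335 [0.4741 0.3273 0.0976] [0.448 0.323 0.05 ] [0.618 0.394 0.129]
round body scene 1026 [0.4852 0.3257 0.0287] [0.449 0.296 0.01 ] [0.517 0.361 0.045]
sq handle 133 [0.4854 0.1395 0.1198] [0.455 0.132 0.1  ] [0.518 0.146 0.127]
sq rim 280 [0.4859 0.1367 0.0383] [0.453 0.105 0.02 ] [0.521 0.174 0.048]
steel arm 460 [0.546  0.2294 0.2465] [0.508 0.216 0.224] [0.582 0.236 0.256]
railL 603 [0.6234 0.3182 0.2693] [0.617 0.269 0.262] [0.633 0.365 0.274]
railR 549 [0.6215 0.1374 0.2686] [0.614 0.091 0.11 ] [0.645 0.178 0.274]
trolley 747 [0.6058 0.2342 0.3082] [0.594 0.203 0.218] [0.631 0.254 0.316]
base 2429 [0.6051 0.2514 0.0125] [0.589 0.078 0.006] [0.624 0.391 0.098]
367 290 [0.4813 0.2304 0.2974]
362 285 [0.488  0.2379 0.3017]
372 295 [0.4742 0.2236 0.2989]
367 240 [0.5598 0.2247 0.2456]
367 260 [0.529  0.225  0.2474]
300 288 [0.4983 0.3304 0.0065]
290 288 [0.4982 0.3499 0.0054]
310 288 [0.4985 0.311  0.0054]
300 284 [0.5061 0.3306 0.0051]
300 294 [0.4866 0.3303 0.0077]
```

View pics/crop_top.png

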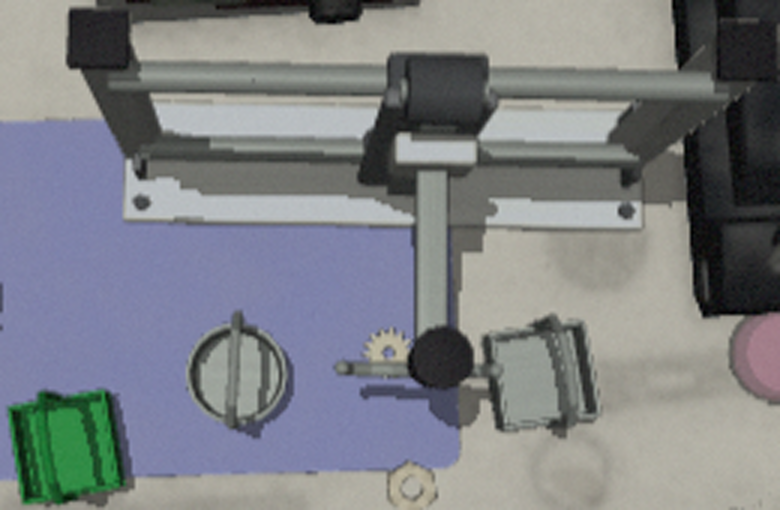

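View pics/crop_scene.png

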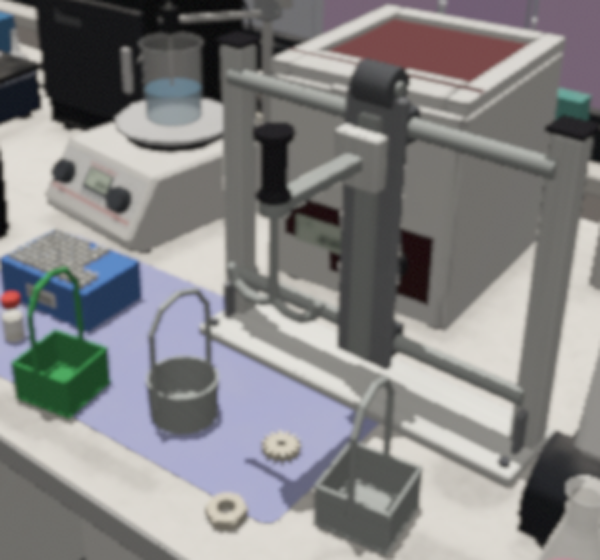

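```bash
python3 - <<'E'
from h import *
d=pickle.load(open("a.pkl","rb"))
S=pts(d["scene"]);im=d["scene"]["image"]
for v in range(188,242,2):
    q=S[v,318:358]; m=np.isfinite(q[:,0])&(q[:,0]<0.52)&(q[:,0]>.45)&(im[v,318:358].max(-1)<70)
    if m.sum():
        w=m.sum(); z=d["scene"]["range_z"][v,318:358][m].mean()
        print(v,np.median(q[m],0).round(3),'width mm',round(w*z/514*1000,1), 318+np.where(m)[0].min(),318+np.where(m)[0].max())
E
```

```text
192 [0.488 0.228 0.3  ] width mm 18.0 332 344
194 [0.481 0.225 0.3  ] width mm 27.5 327 346
196 [0.477 0.222 0.3  ] width mm 27.3 327 346
198 [0.472 0.218 0.299] width mm 27.2 327 346
200 [0.472 0.216 0.296] width mm 23.1 329 345
202 [0.473 0.217 0.293] width mm 17.7 331 343
204 [0.476 0.219 0.288] width mm 17.8 331 343
206 [0.475 0.219 0.285] width mm 17.9 331 343
208 [0.476 0.219 0.282] width mm 17.9 331 343
210 [0.475 0.219 0.279] width mm 18.0 331 343
212 [0.476 0.22  0.276] width mm 18.0 331 343
214 [0.475 0.22  0.273] width mm 16.6 331 342
216 [0.475 0.22  0.27 ] width mm 16.7 331 342
218 [0.475 0.219 0.267] width mm 16.7 331 342
220 [0.475 0.22  0.264] width mm 16.7 331 342
222 [0.476 0.22  0.261] width mm 16.8 331 342
224 [0.476 0.22  0.258] width mm 18.2 330 342
226 [0.475 0.22  0.255] width mm 22.5 329 344
228 [0.475 0.22  0.252] width mm 23.9 328 344
230 [0.475 0.218 0.25 ] width mm 22.5 330 345
232 [0.472 0.217 0.247] width mm 14.0 332 341
234 [0.493 0.219 0.236] width mm 1.4 345 345
```

send_rows(increments=[[[0,0,-0.04,-8.4],[0,0,-0.04,-8.4],[0,0,-0.04,0],[-0.026,0.036,0,0],[-0.026,0.036,0,0],[-0.026,0.036,0,0],[-0.026,0.036,0,0],[-0.026,0.036,0,0]]], hand=-1)

```text
clock: 0.9
eef_pos: [0.3304, 0.3455, 0.3616]
tool_rot: [0.701, 0.713, -0.006, 0.003]
ft_force: [0.3, 1.1, -0.0]
grip_width: 0.0853
```

send_rows(increments=[[[-0.029,0.038,0,1.5],[-0.029,0.038,0,0],[-0.029,0.038,0,0],[-0.022,0.03,0,0],[0,0,0,0],[0,0,0,0],[0,0,0,0],[0,0,0,0]]])

```text
clock: 1.7
eef_pos: [0.4809, 0.227, 0.3577]
tool_rot: [0.713, 0.701, -0.01, 0.002]
ft_force: [-0.6, -0.9, -0.7]
grip_width: 0.0856
```

```bash
cat > g.py <<'E'
import sys
from h import *
from workcell import bot
o=bot.get_obs()
R=Rot.from_quat(o["tool_rot"]).as_matrix()
tgt=np.array(eval(sys.argv[1]))
print(o["clock"],o["eef_pos"].round(4),"d tool",(R.T@(tgt-o["eef_pos"])).round(4),"yaw",np.degrees(np.arctan2(R[1,0],R[0,0])).round(2),"z",R[:,2].round(3),o["ft_force"].round(1),o["grip_width"])
E
python3 g.py "[0.484,0.2306,0.268]"
```

```text
1.7 [0.4809 0.227  0.3577] d tool [0.0051 0.0041 0.0896] yaw 88.99 z [-0.011 -0.016 -1.   ] [-0.6 -0.9 -0.7] 0.08555478305019742
```

send_rows(increments=[[[0.005,0.004,0.01,0],[0,0,0.025,0],[0,0,0.025,0],[0,0,0.02,0],[0,0,0.008,0],[0,0,0,0],[0,0,0,0],[0,0,0,0]]])

```text
clock: 2.5
eef_pos: [0.4807, 0.2386, 0.2668]
tool_rot: [0.709, 0.705, -0.007, 0.002]
ft_force: [-0.1, 0.7, 1.1]
grip_width: 0.0852
```

```bash
python3 g.py "[0.484,0.2306,0.268]"; python3 - <<'E'
from h import *
d=snap("b")
for n in d:
    im=d[n]["image"][:,:,::-1]
    c=im[100:380,220:460] if n=="scene" else im[180:360,250:490]
    cv2.imwrite(f"pics/b_{n}_c.png",cv2.resize(c,None,fx=2.1,fy=2.1,interpolation=cv2.INTER_CUBIC))
E
```

```text
2.5 [0.4807 0.2386 0.2668] d tool [-0.008   0.0033 -0.0011] yaw 89.74 z [-0.007 -0.013 -1.   ] [-0.1  0.7  1.1] 0.08524275128834582
```

View pics/b_scene_c.png

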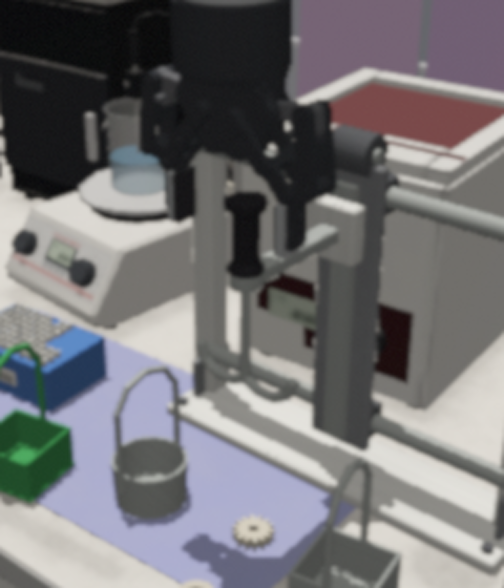

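The view shows the open fingers on either side of the knob stem (crop ~(245,240)), and the flange is above the fingertips. I'll centre the gripper and close.

send_rows(increments=[[[-0.007,0.003,0,0],[0,0,0,0],[0,0,0,0],[0,0,0,0],[0,0,0,0],[0,0,0,0],[0,0,0,0],[0,0,0,0]]], hand=1)

```text
clock: 3.4
eef_pos: [0.4855, 0.2307, 0.2694]
tool_rot: [0.709, 0.705, -0.005, 0.003]
ft_force: [-0.2, -0.2, 0.4]
grip_width: 0.0265
```

```bash
python3 g.py "[0.484,0.2306,0.183]"
```

```text
3.4 [0.4855 0.2307 0.2694] d tool [ 0.0008 -0.0012  0.0864] yaw 89.65 z [-0.003 -0.011 -1.   ] [-0.2 -0.2  0.4] 0.02651450524608449
```

send_rows(increments=[[[0,0,0,0],[0,0,0,0],[0,0,0,0],[0,0,0,0],[0,0,0,0],[0,0,0,0],[0,0,0,0],[0,0,0,0]]])

```text
clock: 4.2
eef_pos: [0.4854, 0.2307, 0.2695]
tool_rot: [0.709, 0.705, -0.005, 0.003]
ft_force: [-0.4, -0.1, 0.0]
grip_width: 0.0266
```

```bash
python3 g.py "[0.484,0.2306,0.183]"; python3 - <<'E'
from h import *
d=snap("c")
im=d["scene"]["image"][:,:,::-1]
cv2.imwrite(f"pics/c_c.png",cv2.resize(im[130:270,270:410],None,fx=4,fy=4,interpolation=cv2.INTER_CUBIC))
E
```

```text
4.2 [0.4854 0.2307 0.2695] d tool [ 0.0008 -0.0012  0.0865] yaw 89.66 z [-0.003 -0.011 -1.   ] [-0.4 -0.1  0. ] 0.026621869264243345
```

View pics/c_c.png

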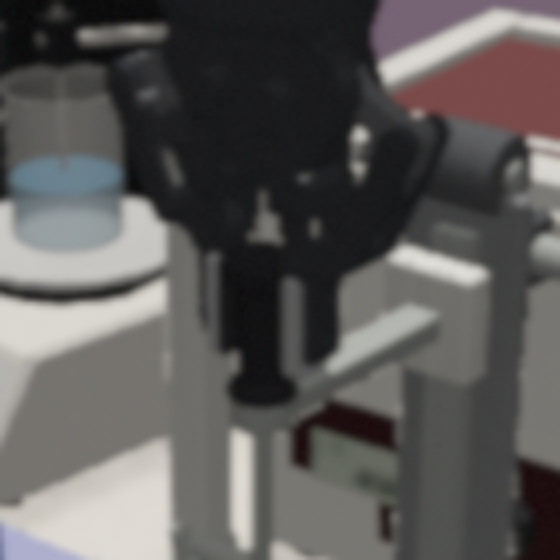

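```bash
python3 - <<'E'
from h import *
d=pickle.load(open("c.pkl","rb"));P=pts(d["scene"]);im=d["scene"]["image"]
for v in (200,206,210,214,218,222,226):
    print(v)
    for u in range(318,358,2): print("  ",u,P[v,u].round(3),im[v,u])
E
```

```text
200
   318 [0.624 0.384 0.201] [104 103  99]
   320 [0.478 0.252 0.285] [68 68 66]
   322 [0.475 0.246 0.288] [81 81 81]
   324 [0.476 0.243 0.288] [61 61 61]
   326 [0.47  0.235 0.293] [21 21 21]
   328 [0.469 0.23  0.294] [17 17 19]
   330 [0.468 0.225 0.296] [17 17 19]
   332 [0.468 0.222 0.297] [19 18 19]
   334 [0.471 0.221 0.296] [19 17 19]
   336 [0.474 0.22  0.295] [18 17 19]
   338 [0.475 0.217 0.296] [20 20 21]
   340 [0.476 0.214 0.296] [51 51 51]
   342 [0.476 0.211 0.297] [82 82 82]
   344 [0.476 0.208 0.298] [65 65 65]
   346 [0.48  0.207 0.297] [32 32 33]
   348 [0.48  0.204 0.298] [26 25 28]
   350 [nan nan nan] [24 24 25]
   352 [0.487 0.202 0.296] [24 24 25]
   354 [0.491 0.202 0.295] [47 47 46]
   356 [0.719 0.368 0.174] [103 101  98]
206
   318 [0.625 0.385 0.189] [103 102  99]
   320 [0.48  0.254 0.275] [67 66 65]
   322 [0.476 0.247 0.278] [79 79 78]
   324 [0.475 0.242 0.28 ] [62 62 61]
   326 [0.479 0.242 0.278] [23 23 24]
   328 [0.476 0.236 0.281] [18 18 20]
   330 [0.472 0.229 0.284] [16 16 16]
   332 [0.473 0.227 0.285] [17 16 18]
   334 [0.473 0.223 0.286
[... 3625 characters left out ...]
0 109 105]
   322 [0.63  0.38  0.147] [106 105 101]
   324 [0.634 0.379 0.146] [105 104 100]
   326 [0.474 0.238 0.25 ] [79 78 75]
   328 [0.472 0.233 0.253] [30 28 30]
   330 [0.47  0.228 0.255] [20 19 21]
   332 [0.475 0.228 0.253] [20 19 20]
   334 [0.474 0.223 0.255] [21 19 23]
   336 [0.476 0.221 0.255] [21 20 22]
   338 [0.48  0.221 0.253] [21 20 21]
   340 [0.482 0.219 0.253] [20 19 21]
   342 [0.486 0.219 0.252] [27 27 28]
   344 [0.49  0.218 0.25 ] [70 71 69]
   346 [0.498 0.221 0.247] [97 99 95]
   348 [0.501 0.22  0.245] [91 93 90]
   350 [0.509 0.222 0.242] [83 85 82]
   352 [0.511 0.22  0.242] [79 81 78]
   354 [0.518 0.221 0.239] [82 82 80]
   356 [0.522 0.221 0.237] [96 95 92]
```

send_rows(increments=[[[0,0,0,0],[0,0,0,0],[0,0,0,0],[0,0,-0.005,0],[0,0,0,0],[0,0,0,0],[0,0,0,0],[0,0,0,0]]], hand=0)

```text
clock: 5.1
eef_pos: [0.4854, 0.231, 0.2747]
tool_rot: [0.709, 0.705, -0.005, 0.003]
ft_force: [-0.5, 0.6, 0.9]
grip_width: 0.043
```

send_rows(increments=[[[0,0,0,0],[0,0,0,0],[0,0,0,0],[0,0,0,0],[0,0,0,0],[0,0,0,0],[0,0,0,0],[0,0,0,0]]], hand=1)

```text
clock: 5.9
eef_pos: [0.4855, 0.2309, 0.2749]
tool_rot: [0.709, 0.705, -0.005, 0.003]
ft_force: [0.1, -0.6, 0.9]
grip_width: 0.027
```

send_rows(increments=[[[0,0,0.01,0],[0,0,0.015,0],[0,0,0.015,0],[0,0,0.015,0],[0,0,0.015,0],[0,0,0.01,0],[0,0,0,0],[0,0,0,0]]])

```text
clock: 6.7
eef_pos: [0.4858, 0.232, 0.205]
tool_rot: [0.709, 0.705, 0.003, 0.005]
ft_force: [-2.4, -0.5, 7.0]
grip_width: 0.0271
```

```bash
python3 g.py "[0.4854,0.2306,0.190]"; python3 - <<'E'
from h import *
d=snap("e")
im=d["scene"]["image"][:,:,::-1]
cv2.imwrite(f"pics/e_c.png",cv2.resize(im[130:410,220:500],None,fx=2.1,fy=2.1,interpolation=cv2.INTER_CUBIC))
E
```

```text
6.7 [0.4858 0.232  0.205 ] d tool [-0.0013 -0.0005  0.015 ] yaw 89.73 z [ 0.011 -0.002 -1.   ] [-2.4 -0.5  7. ] 0.027135304880353223
```

View pics/e_c.png

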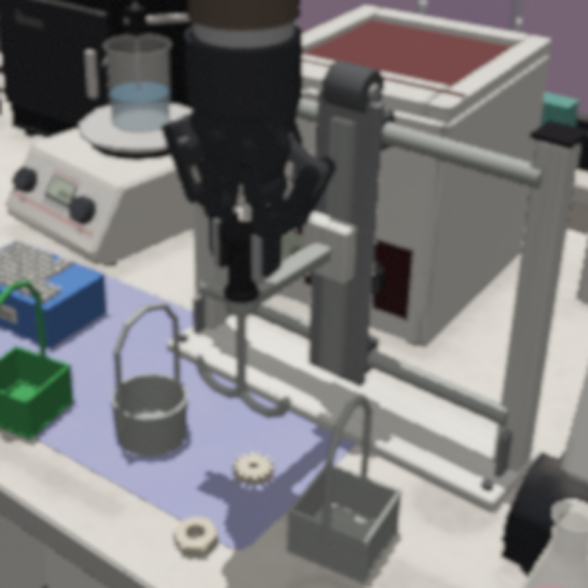

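The hook came down with the grip, and both baskets are standing. I'll pull 15 mm further and check the arm height.

send_rows(increments=[[[0,0,0.01,0],[0,0,0.008,0],[0,0,0.002,0],[0,0,0,0],[0,0,0,0],[0,0,0,0],[0,0,0,0],[0,0,0,0]]])

```text
clock: 7.6
eef_pos: [0.486, 0.2325, 0.1958]
tool_rot: [0.709, 0.706, 0.008, 0.007]
ft_force: [-2.7, -0.1, 7.4]
grip_width: 0.0274
```

```bash
cat > m.py <<'E'
from h import *
import sys
d=snap(sys.argv[1])
T=pts(d["top"]);S=pts(d["scene"])
def sel(P,lo,hi):
    q=P.reshape(-1,3);m=np.all((q>lo)&(q<hi),1);return q[m]
a=sel(S,[.515,.18,.10],[.57,.36,.26])
t=sel(T,[.515,.18,.10],[.57,.36,.26])
for n,q in(('S',a),('T',t)): 
    if len(q): print('arm',n,len(q),'top z',np.percentile(q[:,2],[50,95]).round(4),'y',np.percentile(q[:,1],[3,50,97]).round(4))
for n,P in(('S',S),('T',T)):
    q=sel(P,[.44,.29,.015],[.53,.375,.05]);print('round rim',n,len(q),(np.percentile(q,1,axis=0)).round(4),(np.percentile(q,99,axis=0)).round(4)) if len(q) else 0
    q=sel(P,[.44,.30,.09],[.53,.36,.18]);print('handle?',n,len(q),np.percentile(q,[2,50,98],axis=0).round(4).tolist()) if len(q) else 0
E
python3 m.py f; python3 g.py "[0.4854,0.2306,0.190]"
```

```text
arm S 260 top z [0.1666 0.1681] y [0.2209 0.2233 0.236 ]
arm T 37 top z [0.1663 0.1712] y [0.2284 0.2385 0.3324]
round rim S 910 [0.4499 0.2971 0.0154] [0.5145 0.3585 0.0474]
handle? S 195 [[0.449, 0.3233, 0.0911], [0.4753, 0.3272, 0.1157], [0.5157, 0.3315, 0.1273]]
round rim T 242 [0.4555 0.3015 0.0162] [0.5152 0.3633 0.0461]
handle? T 136 [[0.4529, 0.3287, 0.1027], [0.4851, 0.3331, 0.1223], [0.5179, 0.3368, 0.1282]]
7.7 [0.486  0.2325 0.196 ] d tool [-0.0019 -0.0007  0.0059] yaw 89.77 z [ 0.022  0.002 -1.   ] [-3.2 -1.2  7.9] 0.02759877500819333
```

send_rows(increments=[[[0.006,0,0.004,0],[0.013,0,0.001,0],[0.013,0,0.001,0],[0.013,0,0,0],[0.013,0,0,0],[0.01,0,0,0],[0,0,0,0],[0,0,0,0]]])

```text
clock: 8.5
eef_pos: [0.4868, 0.3025, 0.201]
tool_rot: [0.708, 0.706, 0.013, 0.01]
ft_force: [-2.7, -1.4, 7.7]
grip_width: 0.027
```

```bash
python3 m.py g; python3 g.py "[0.4854,0.3125,0.190]"
```

```text
arm S 257 top z [0.1714 0.1733] y [0.2905 0.2936 0.3061]
round rim S 895 [0.45   0.2968 0.0153] [0.5142 0.358  0.0462]
handle? S 285 [[0.4499, 0.3004, 0.0908], [0.4791, 0.3271, 0.1199], [0.5205, 0.3411, 0.1788]]
8.6 [0.4868 0.3026 0.2012] d tool [ 0.0098 -0.0018  0.0112] yaw 89.76 z [ 0.033  0.005 -0.999] [-1.4  1.1  8.2] 0.027191094571793136
```

View pics/g_scene.png

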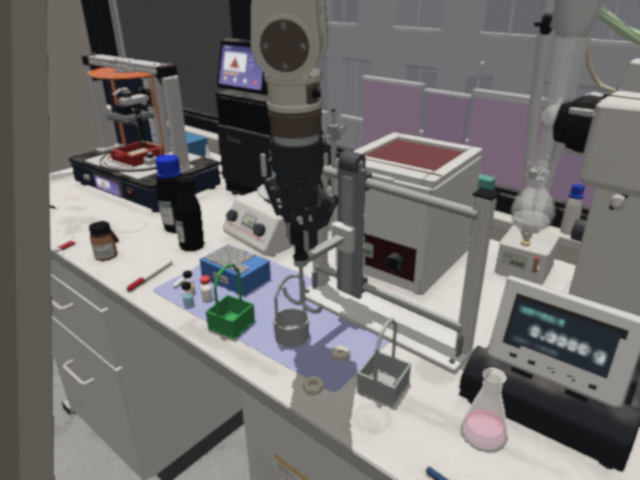

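The hook is at about 75 mm down, with the tip under the round handle at (290,285) and the basket still standing. 10 mm more sideways.

send_rows(increments=[[[0.005,0,0.004,0],[0.004,0,0.003,0],[0.003,0,0.002,0],[0,0,0.001,0],[0,0,0.001,0],[0,0,0.001,0],[0,0,0.001,0],[0,0,0.001,0]]])

```text
clock: 9.4
eef_pos: [0.4872, 0.3159, 0.1986]
tool_rot: [0.708, 0.706, 0.019, 0.012]
ft_force: [-2.6, -1.2, 7.6]
grip_width: 0.0271
```

```bash
python3 m.py i; python3 g.py "[0.4854,0.3125,0.275]"; python3 - <<'E'
from h import *
d=pickle.load(open("i.pkl","rb"))
cv2.imwrite("pics/i_c.png",cv2.resize(d["scene"]["image"][230:360,230:380][:,:,::-1],None,fx=4,fy=4,interpolation=cv2.INTER_CUBIC))
E
```

```text
arm S 258 top z [0.1691 0.1711] y [0.3039 0.3067 0.3195]
round rim S 897 [0.4502 0.2969 0.0154] [0.514  0.358  0.0452]
handle? S 692 [[0.4513, 0.3016, 0.0921], [0.4811, 0.3113, 0.1535], [0.5276, 0.3323, 0.178]]
9.5 [0.4872 0.3159 0.1987] d tool [-0.0026  0.0016 -0.0763] yaw 89.83 z [ 0.044  0.009 -0.999] [-3.4 -0.3  7.4] 0.02729156246900589
```

View pics/i_c.png

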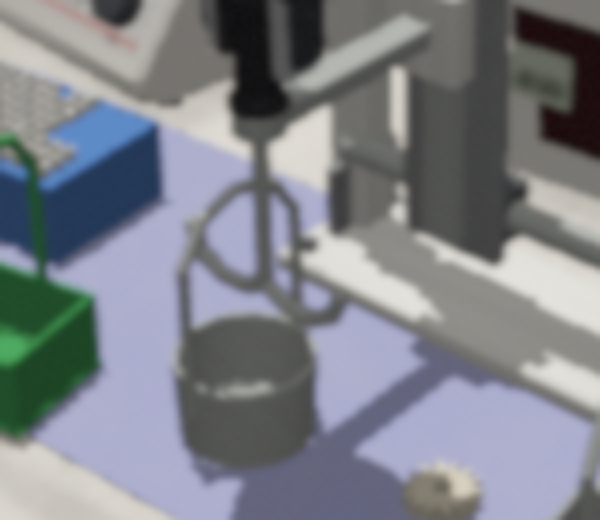

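send_rows(increments=[[[-0.004,0,0,0],[0,0,-0.004,0],[0,0,-0.008,0],[0,0.001,-0.008,0],[0,0,-0.008,0],[0,0.001,-0.006,0],[0,0,0,0],[0,0,0,0]]])

```text
clock: 10.3
eef_pos: [0.4872, 0.3119, 0.2398]
tool_rot: [0.708, 0.706, 0.021, 0.013]
ft_force: [-2.1, 0.1, 3.6]
grip_width: 0.0275
```

```bash
python3 m.py j; python3 g.py "[0.4854,0.3125,0.275]"; python3 - <<'E'
from h import *
d=pickle.load(open("j.pkl","rb"))
cv2.imwrite("pics/j_c.png",cv2.resize(d["scene"]["image"][210:360,230:380][:,:,::-1],None,fx=4,fy=4,interpolation=cv2.INTER_CUBIC))
E
```

```text
arm S 272 top z [0.2102 0.2119] y [0.2999 0.3026 0.3153]
round rim S 967 [0.4476 0.2974 0.0154] [0.5121 0.3584 0.0474]
handle? S 446 [[0.4492, 0.3032, 0.0952], [0.4805, 0.3256, 0.1273], [0.5135, 0.3511, 0.1767]]
10.4 [0.4872 0.3119 0.2396] d tool [ 0.001  -0.0001 -0.0354] yaw 89.87 z [ 0.048  0.011 -0.999] [-0.9 -0.3  3.2] 0.027143979737314694
```

View pics/j_c.png

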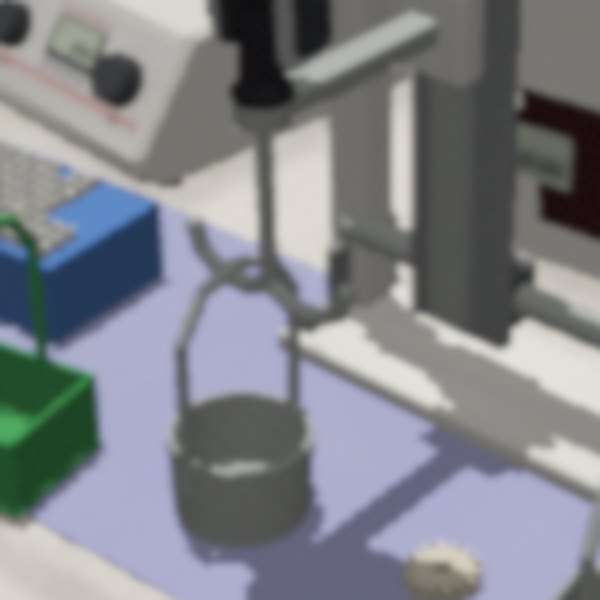

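The rod is now seated in the hook's throat between shank and tip (crop ~(240,270)), and the load has just been taken up. Next is a slow rise to the top.

send_rows(increments=[[[0,0,-0.004,0],[0,0,-0.006,0],[0,0.001,-0.006,0],[0,0,-0.006,0],[0,0.001,-0.005,0],[0,0,-0.003,0],[0,0,-0.001,0],[0,0,0,0]]])

```text
clock: 11.2
eef_pos: [0.4871, 0.3112, 0.2715]
tool_rot: [0.708, 0.706, 0.019, 0.012]
ft_force: [-1.2, 0.1, 2.3]
grip_width: 0.0275
```

```bash
python3 m.py k; python3 g.py "[0.4854,0.3125,0.275]"
```

```text
arm S 286 top z [0.2416 0.2436] y [0.2994 0.302  0.324 ]
round rim S 319 [0.4518 0.2978 0.0369] [0.5106 0.3561 0.0499]
handle? S 483 [[0.4487, 0.3034, 0.0929], [0.4802, 0.3265, 0.1539], [0.5159, 0.3498, 0.177]]
11.3 [0.4871 0.3111 0.2712] d tool [ 0.0014 -0.0016 -0.0038] yaw 89.86 z [ 0.044  0.009 -0.999] [-1.6 -0.1  2.5] 0.027239644707645363
```

View pics/k_scene.png

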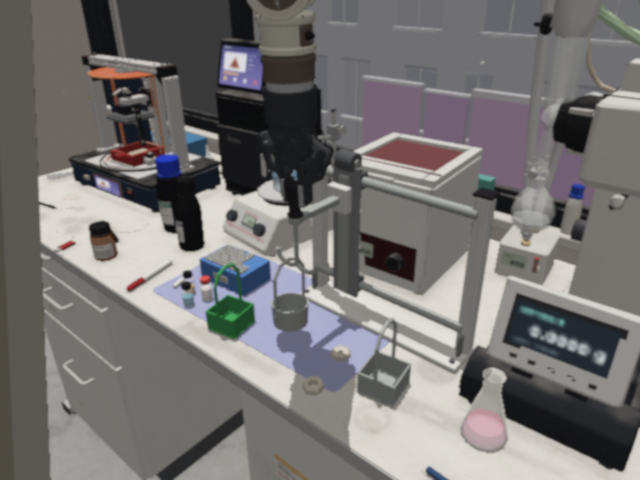

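send_rows(increments=[[[0,0,-0.002,0],[0,0,-0.002,0],[0,0,0,0],[0,0,0,0],[0,0,0,0],[0,0,0,0],[0,0,0,0],[0,0,0,0]]])

```text
clock: 12.1
eef_pos: [0.4871, 0.3111, 0.2751]
tool_rot: [0.708, 0.706, 0.019, 0.012]
ft_force: [-0.6, 0.8, 3.1]
grip_width: 0.0275
```

send_rows(increments=[[[0,0,0,0],[0,0,0,0],[0,0,0,0],[0,0,0,0],[0,0,0,0],[0,0,0,0],[0,0,0,0],[0,0,0,0]]], hand=-1)

```text
clock: 12.9
eef_pos: [0.4879, 0.3113, 0.2739]
tool_rot: [0.708, 0.706, 0.019, 0.012]
ft_force: [0.4, -0.0, -0.3]
grip_width: 0.0853
```

```bash
python3 m.py l; python3 g.py "[0.4854,0.3125,0.275]"
```

```text
arm S 249 top z [0.2435 0.2471] y [0.2991 0.3013 0.3244]
round rim S 214 [0.4517 0.2978 0.0402] [0.5095 0.3549 0.0499]
handle? S 486 [[0.4481, 0.3022, 0.0928], [0.4802, 0.3266, 0.1563], [0.5167, 0.3494, 0.1767]]
13.0 [0.4879 0.3113 0.2739] d tool [ 0.0012 -0.0024 -0.0012] yaw 89.85 z [ 0.044  0.01  -0.999] [ 0.5 -0.3 -0.7] 0.08554486567883716
```

View pics/l_scene.png

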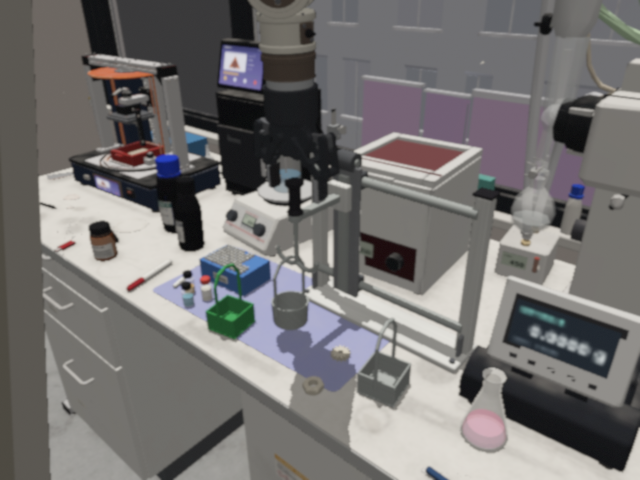

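The gripper is open and clear of the knob at (294,195). The basket hangs from the hook. Now I'll retreat straight up.

send_rows(increments=[[[0,0,-0.01,0],[0,0.001,-0.02,0],[0,0.001,-0.02,0],[0,0.001,-0.03,0],[0,0,-0.03,0],[0,0,-0.02,0],[0,0,0,0],[0,0,0,0]]])

```text
clock: 13.8
eef_pos: [0.4842, 0.3096, 0.4124]
tool_rot: [0.708, 0.706, 0.02, 0.012]
ft_force: [-0.9, -0.0, -1.0]
grip_width: 0.0855
```

send_rows(increments=[[[0,0,0,0],[0,0,0,0],[0,0,0,0],[0,0,0,0],[0,0,0,0],[0,0,0,0],[0,0,0,0],[0,0,0,0]]])

```text
clock: 14.6
eef_pos: [0.4831, 0.3088, 0.4072]
tool_rot: [0.708, 0.706, 0.016, 0.011]
ft_force: [0.3, 0.4, 0.0]
grip_width: 0.0853
```

```bash
python3 m.py n; python3 m.py n2; python3 g.py "[0.4854,0.3125,0.275]"; python3 - <<'E'
from h import *
d=pickle.load(open("n2.pkl","rb"));a=pickle.load(open("a.pkl","rb"))
def f(P,lo,hi):
    q=P.reshape(-1,3);q=q[np.all((q>lo)&(q<hi),1)];return len(q),np.percentile(q,[2,50,98],axis=0).round(4).tolist()
for c in(a,d): 
    S=pts(c["scene"]);print('square',f(S,[.43,.08,.015],[.54,.18,.135]))
S=pts(d["scene"])
print('round',f(S,[.43,.28,.02],[.54,.38,.17]))
print('knob',f(S,[.46,.29,.24],[.50,.34,.315]))
cv2.imwrite("pics/n_c.png",cv2.resize(d["scene"]["image"][130:410,200:480][:,:,::-1],None,fx=2.1,fy=2.1,interpolation=cv2.INTER_CUBIC))
E
```

```text
arm S 286 top z [0.245  0.2472] y [0.2994 0.3018 0.3243]
round rim S 212 [0.4521 0.2975 0.0399] [0.509  0.3547 0.05  ]
handle? S 490 [[0.4485, 0.3027, 0.0928], [0.4801, 0.3266, 0.1564], [0.5158, 0.3493, 0.1775]]
arm S 284 top z [0.2451 0.2471] y [0.2991 0.3019 0.3236]
round rim S 215 [0.4518 0.2971 0.0399] [0.5103 0.3541 0.0499]
handle? S 488 [[0.4485, 0.3039, 0.093], [0.4802, 0.3265, 0.1563], [0.516, 0.3493, 0.1772]]
14.8 [0.4831 0.3088 0.4073] d tool [ 0.0029 -0.0028  0.1324] yaw 89.85 z [ 0.038  0.006 -0.999] [-0.6  0.3 -0.3] 0.08552436134006694
square (1745, [[0.4507, 0.1013, 0.0159], [0.4747, 0.132, 0.0346], [0.5172, 0.1652, 0.1229]])
square (1748, [[0.4508, 0.1012, 0.0158], [0.4742, 0.1322, 0.0346], [0.517, 0.1653, 0.1227]])
round (1736, [[0.4488, 0.2949, 0.0427], [0.4802, 0.3255, 0.0719], [0.5143, 0.3559, 0.1647]])
knob (663, [[0.4693, 0.2944, 0.2408], [0.477, 0.302, 0.2747], [0.4958, 0.318, 0.3005]])
```

View pics/n_c.png

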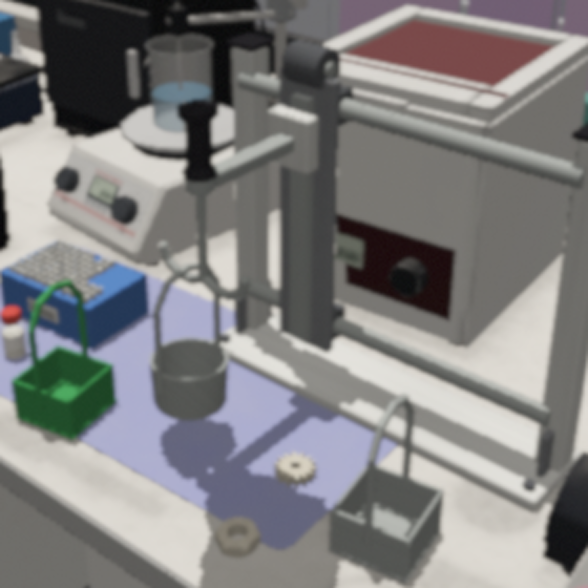

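The basket hangs still and level, about 39 mm up, and the hook is fully up. The square basket hasn't moved and the arm is clear.

```bash
python3 -c "
from workcell import order
print(order.job_done())"
```

```text
the job is handed in; nothing more can be done
None
```

I pulled the hook down about 80 mm by its knob and ran it about 80 mm sideways under the round basket's handle. Then I guided it back up, let go and retreated about 130 mm above the knob. The job was handed in at about 15 s of robot time.

**Last checks (camera depth):**
- **Hook:** it is fully up. The steel arm's top is at 0.247 m, as at the start.
- **Round basket:** it hangs level about 39 mm above the bench, with the handle rod about 20 mm from the shank. It shifted less than 1 mm between the last two pictures.
- **Square basket:** it has not moved, to within 0.5 mm.
- **Gripper:** the force reading is about zero, so the gripper is touching nothing.

**What disagreed:**
- **Grip width:** the fingers stopped at about 27 mm instead of the stem's 20 mm, so they probably held the knob's flange. I tried the grip again 5 mm higher and got the same width, so I went on. It did not slip.
- **Tool tilt:** the tool leaned about 2.5° under the spring load, with no visible effect.
- **Camera bias:** the scene camera read about 4 mm low in y compared with the arm's own position. I allowed for this.

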